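Put the right lid back on each dip pot

ROBOT

A 6-joint arm with a two-finger parallel gripper is mounted at the origin on the work surface. World frame = base frame: x ahead of the robot, y to its left, z up, the work surface at z = 0. Lengths are in m, angles in rad, forces in N, time in s.
With the tool pointing down it reaches from about 0.3 to 0.875 m from the base axis. Payload 6.4 kg.
Tool frame: the origin (TCP) lies midway between the tips of the shut fingers; the grasp point (between the pads) lies 19 mm behind it; z points along the fingers, y is the line along which they close (so a half turn about z gives the same grasp; the last joint's range is limited). The gripper opens to 85 mm and grips with 20 to 120 N. Pads are 22 mm wide; open, the fingers measure 114 mm over their backs; the gripper's body (76 mm by 85 mm) begins 54 mm behind the grasp point. The pads swing forward as they close: fully open they stand 13 mm farther back than shut.
Start: joints at [-1.338, 0.181, 1.607, -0, 1.354, -0.206], TCP at [0.244, -0.521, 0.231] pointing down, gripper open.
Joint ranges: [-2.99, 2.99], [-0.89, 2.07], [0.3, 2.58], [-1.14, 4.28], [0, 2.63], [-3.12, 3.12]. Speed limits (rad/s): [2.57, 2.57, 3.01, 3.14, 3.14, 3.14].

INTERFACE

Orientations are given as a unit quaternion [w, x, y, z].
In Python, from bench import sensors, vision, ctrl gives the robot as it stands.
- The arm moves only by the tool carry_out, never from a script. Its argument "deltas" is text: rows parted by semicolons, each of 7 numbers parted by spaces: the shift along the tool's x, y, z in mm, then the turn, a rotation vector about the tool's x, y, z in rad, then the closure, from 0 (fully open) to 1 (shut). In form: tx ty tz ax ay az claw; .... A call has 1 to 12 rows; each row is the pose to reach, as a shift and turn from the pose commanded when the call began, along the tool's axes at that moment; what a row does not reach only later rows make up. A row lasts 1/8 s, in which the tool goes at most 62.5 mm and 10.7 degrees, less where a joint would pass 70% of its speed; a pose out of reach is approached as far as the arm can. A call with a gripper value outside its range is refused whole. The fingers move at their own pace and stop on an object; the grip force is fixed at half the most. Time passes only in rows, so rows that repeat a pose let the fingers close. It gives the time, the measured TCP pose, the force, the opening and the grip force at its end, in the units of the state.
- sensors.get_obs(): the state, without advancing time (a new reading comes with each control period).
- vision.camera(name): name is "side" or "top"; returns the picture (400x640x3 uint8, blue, green, red); there is no depth.
- vision.camera_model(name): a dict with "K" (3x3 intrinsics, pixels), "extrinsics" (4x4, takes a point from world to camera coordinates). Camera axes: x right, y down, z forward; pixel columns grow to the right and rows downward; lengths in m; the calibration is good to about 2 mm. A picture is of the moment at which its call begins. camera_model takes no time and is no camera call.
- ctrl.hand_in(): hands the job in; it is judged then, once.
The state is a dict: "time_s": time; "q": joint angles; "dq": joint speeds; "joint_efforts": joint torques, N m; "eef_pos": TCP position; "eef_rot": TCP orientation; "wrist_force": force on the tool from outside, world axes, zero at the start; "torque": the same for the moment, N m; "opening": opening from 0.0 (shut) to 1.0 (fully open); "grasp_force": force on a finger pad.
Only numpy, scipy, OpenCV 4.12 (cv2) and the standard library are available. Lean on these libraries where they do the work, as an engineer would, in place of code of your own. Each camera call takes 0.05 s, during which the arm holds its last target. There are 200 camera calls.

TASK

The dip pots are washed and dry and their wooden lids lie mixed up among them: put each lid back on the pot it fits, set down rather than dropped, so that all four sit level and fully home on their rims with the pots upright on the counter. Leave the garlic press and the glass bowl where they are.

Things in the scene. Friction and masses are not known exactly. Their poses are not given: they have to be found in the camera images.
- large_round_pot: White porcelain dip pot, open at the top, round, 112 mm across outside, 102 mm bore. 56 mm tall, walls 5 mm, straight inside, floor 6 mm thick, about 380 g, empty, standing loose on the counter. Origin: centre of its underside, on the counter; z up.
- small_round_pot: White porcelain dip pot, open at the top, round, 80 mm across outside, 70 mm bore. 56 mm tall, walls 5 mm, straight inside, floor 6 mm thick, about 220 g, empty, standing loose on the counter. Origin: centre of its underside, on the counter; z up.
- square_pot: White porcelain dip pot, open at the top, square with rounded corners, 88 x 88 mm outside, 78 x 78 mm opening, sides along its x and y. 56 mm tall, walls 5 mm, straight inside, floor 6 mm thick, about 290 g, empty, standing loose on the counter. Origin: centre of its underside, on the counter; z up.
- oblong_pot: White porcelain dip pot, open at the top, oblong with rounded corners, 124 mm along its x by 76 mm along its y outside, 114 x 66 mm opening. 56 mm tall, walls 5 mm, straight inside, floor 6 mm thick, about 330 g, empty, standing loose on the counter. Origin: centre of its underside, on the counter; z up.
- large_round_lid: Wooden drop-in lid, round, 114 mm across, 115 g, loose, right way up: 9 mm plate over a 9 mm deep plug, 2.5 mm smaller than the pot's opening all round, tapered below. Central round knob 24 mm across, 30 mm tall. Origin: centre of plug's underside, z up; plate top at 18 mm, grip top at 48 mm. Seated, its origin is 47 mm above its pot's; fits at any turn.
- small_round_lid: Wooden drop-in lid, round, 82 mm across, 60 g, loose, right way up: 9 mm plate over a 9 mm deep plug, 2.5 mm smaller than the pot's opening all round, tapered below. Central round knob 24 mm across, 30 mm tall. Origin: centre of plug's underside, z up; plate top at 18 mm, grip top at 48 mm. Seated, its origin is 47 mm above its pot's; fits at any turn.
- square_lid: Wooden drop-in lid, square, 90 x 90 mm along its x and y, 90 g, loose, right way up: 9 mm plate over a 9 mm deep plug, 2.5 mm smaller than the pot's opening all round, tapered below. Central grip bar 40 mm along x, 16 mm along y, 30 mm tall. Origin: centre of plug's underside, z up; plate top at 18 mm, grip top at 48 mm. Seated, its origin is 47 mm above its pot's; fits in any quarter turn.
- oblong_lid: Wooden drop-in lid, oblong, 126 mm (x) by 78 mm (y), 105 g, loose, right way up: 9 mm plate over a 9 mm deep plug, 2.5 mm smaller than the pot's opening all round, tapered below. Central grip bar 40 mm along x, 16 mm along y, 30 mm tall. Origin: centre of plug's underside, z up; plate top at 18 mm, grip top at 48 mm. Seated, its origin is 47 mm above its pot's; fits either way round.
- garlic_press: Bystander: stainless steel lever garlic press lying on its side near the far edge, about 200 mm long along its y, 50 mm wide and 30 mm high, loose, 300 g. Origin: about mid-length, on the counter.
- glass_bowl: Bystander: round glass bowl closed with its white snap lid with four side clips, 120 mm across, 63 mm high, loose, 420 g, to the robot's left near the far edge. Origin: centre of its underside.
There are look-alikes about, which are no part of the job. Leave any green or red look-alike of the square_lid alone.

How it is judged:
At the end, for the whole second after the job is handed in: Each of the four lids is on its own pot: centres within 8 mm, lid origin 43 to 50 mm above the pot origin (plate down on the rim), lid tilt under 0.07 rad; pots upright on the counter (tilt under 0.05 rad); lids and pots at rest (under 0.01 m/s), lids released (horizontal distance between large_round_lid and large_round_pot below 0.008 m and z of large_round_lid in the frame of large_round_pot between 0.043 and 0.05 m and angle between each of large_round_lid, small_round_lid, square_lid, oblong_lid's own z axis and vertical below 0.07 rad and angle between each of large_round_pot, small_round_pot, square_pot, oblong_pot's own z axis and vertical below 0.05 rad and height (world z) of each of large_round_pot, small_round_pot, square_pot, oblong_pot below 0.005 m and linear speed of each of large_round_lid, large_round_pot, small_round_lid, small_round_pot, square_lid, square_pot, oblong_lid, oblong_pot below 0.01 m/s and horizontal distance between small_round_lid and small_round_pot below 0.008 m and z of small_round_lid in the frame of small_round_pot between 0.043 and 0.05 m and horizontal distance between square_lid and square_pot below 0.008 m and z of square_lid in the frame of square_pot between 0.043 and 0.05 m and horizontal distance between oblong_lid and oblong_pot below 0.008 m and z of oblong_lid in the frame of oblong_pot between 0.043 and 0.05 m); the robot touches nothing.
It fails at once if a lid falls freely faster than 0.6 m/s (dropped from about 2 cm or more) instead of being set down ((linear speed of large_round_lid above 0.6 m/s and contact force between the fingers and large_round_lid below 0.05 N) or (linear speed of small_round_lid above 0.6 m/s and contact force between the fingers and small_round_lid below 0.05 N) or (linear speed of square_lid above 0.6 m/s and contact force between the fingers and square_lid below 0.05 N) or (linear speed of oblong_lid above 0.6 m/s and contact force between the fingers and oblong_lid below 0.05 N)).
It fails at once if the garlic press is moved more than 30 mm (distance of garlic_press from where it was at the start of the episode above 0.03 m).
It fails at once if the glass bowl is moved more than 30 mm (distance of glass_bowl from where it was at the start of the episode above 0.03 m).
It also fails if it takes over 112 s, if anything falls off the work surface, if the arm or the gripper's body presses on something with over 40 N, if the wrist force passes 120 N, or if a joint passes its speed limit or range.

## Working session

There is one attempt and no reset: what is moved stays moved. The work goes in short steps, Python scripts to look and compute and a tool call to move; the robot and the scene stay as the last step left them, time stands still between calls to the robot, and variables do not carry over. Pictures are saved under pics/ and viewed, at most 14 in all, crops included, and the job is handed in when it is done.

Besides the shell and the picture viewer there is one more tool, called as name(argument=value, ...) on one line, values as JSON. carry_out: Moves the arm, as the interface text tells. Its arguments: {"type":"object","properties":{"deltas":{"type":"string"}},"required":["deltas"]}

```bash
mkdir -p pics; python3 - <<'E'
from bench import sensors, vision
import cv2
for n in("top","side"):
    cv2.imwrite(f"pics/{n}0.png",vision.camera(n)); m=vision.camera_model(n); print(n,m["K"],m["extrinsics"])
print(sensors.get_obs())
E
```

```text
top [[441.6887463    0.         317.24601084]
 [  0.         441.6887463  202.98845794]
 [  0.           0.           1.        ]] [[-0.01071235 -0.99987493 -0.01163512 -0.00548792]
 [-0.99494119  0.01182037 -0.09976125  0.54127734]
 [ 0.09988631  0.01050759 -0.99494337  1.42098361]
 [ 0.          0.          0.          1.        ]]
side [[372.20893202   0.         326.42574939]
 [  0.         372.20893202 195.36711977]
 [  0.           0.           1.        ]] [[-0.99886391 -0.04581532 -0.01310863  0.52353858]
 [-0.01190045  0.50618551 -0.86234251  0.05600011]
 [ 0.0461439  -0.86120682 -0.50615567  1.02841017]
 [ 0.          0.          0.          1.        ]]
{'time_s': 0.1, 'q': array([-1.33827752e+00,  1.81453361e-01,  1.60789792e+00,  2.46843297e-05,
        1.35382641e+00, -2.06318701e-01]), 'dq': array([-8.23639765e-05, -1.48276942e-03, -3.98006224e-03,  4.06906088e-04,
       -1.30361760e-03, -7.48037437e-04]), 'joint_efforts': array([ 6.54222877e-04, -4.45875657e+01, -3.52236450e+01, -3.42286176e-04,
        4.17447765e-03, -7.74759286e-06]), 'eef_pos': array([ 0.24420654, -0.52001649,  0.23048666]), 'eef_rot': array([-7.92610930e-04,  9.76024403e-01,  2.17659681e-01,  1.66787703e-06]), 'wrist_force': array([-0.26984499,  0.24969161,  0.34752777]), 'torque': array([-0.02133904, -0.00830174, -0.02074162]), 'grasp_force': 0.0, 'opening': 1.0014117651440984}
```

View pics/top0.png

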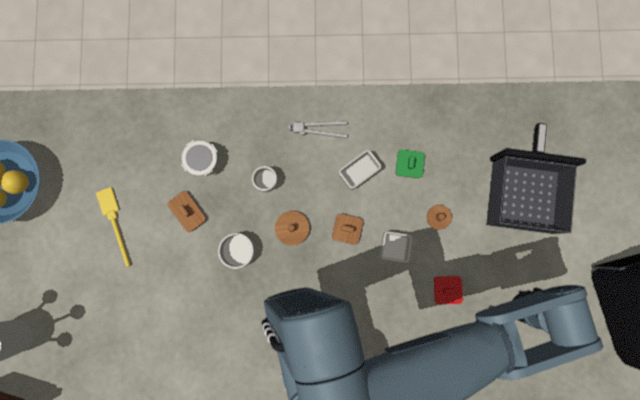

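View pics/side0.png

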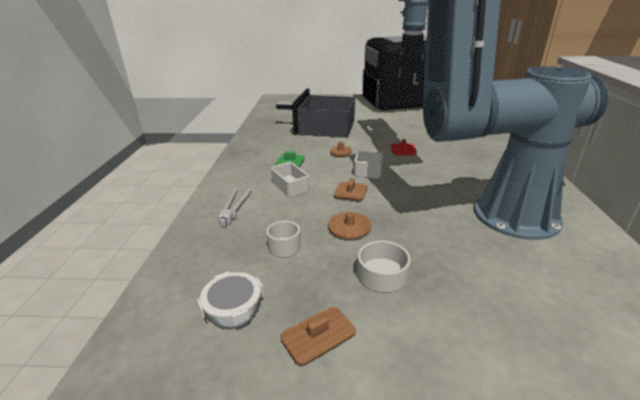

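Top view: the press is at (320,129) and the bowl at (199,157). Pots: small round (265,179), oblong (360,169), square (397,246, in the arm's shadow), large round (236,250). Lids: oblong (187,211), large round (292,227), square (348,228), small round (439,216). The green (410,163) and red (448,290) look-alikes stay put.

```bash
cat > h.py <<'E'
import numpy as np, cv2
from bench import vision, sensors
def ray(n,uv):
    m=vision.camera_model(n);E=np.array(m["extrinsics"]);R=E[:3,:3];C=-R.T@E[:3,3]
    d=np.c_[np.atleast_2d(uv),np.ones(len(np.atleast_2d(uv)))]@np.linalg.inv(m["K"]).T@R
    return C,d
def plane(n,uv,z):
    C,d=ray(n,uv); return C+d*((z-C[2])/d[:,2])[:,None]
def proj(n,P):
    m=vision.camera_model(n);E=np.array(m["extrinsics"])
    p=(np.atleast_2d(P)@E[:3,:3].T+E[:3,3])@np.array(m["K"]).T
    return p[:,:2]/p[:,2:]
def blobs(mask,a=60):
    c,_=cv2.findContours(mask,cv2.RETR_EXTERNAL,cv2.CHAIN_APPROX_NONE)
    return [k for k in c if cv2.contourArea(k)>a]
E
python3 - <<'E'
from h import *
im=cv2.imread("pics/top0.png")
hsv=cv2.cvtColor(cv2.resize(im,None,fx=4,fy=4,interpolation=cv2.INTER_CUBIC),cv2.COLOR_BGR2HSV)
m=cv2.inRange(hsv,(3,100,40),(18,255,255)); m[:400]=0;m[1100:]=0;m[:,:640]=0;m[:,1880:]=0
for c in blobs(m,1500):
    uv=(c[:,0,:]+0.5)/4-0.5
    P=plane("top",uv,0.018)[:,:2].astype(np.float32)
    (cx,cy),(w,h),a=cv2.minAreaRect(P); M=cv2.moments(P.reshape(-1,1,2))
    print("lid px",uv.mean(0).round(1),"rect",round(cx,4),round(cy,4),"wh",round(w,4),round(h,4),"ang",round(a,1),"cent",round(M['m10']/M['m00'],4),round(M['m01']/M['m00'],4))
cr=cv2.resize(im[150:270,215:420],None,fx=3.9,fy=3.9,interpolation=cv2.INTER_CUBIC)
cv2.imwrite("pics/crop0.png",cr)
E
```

```text
lid px [347.2 228.5] rect 0.4571 -0.1088 wh 0.0895 0.0889 ang 76.5 cent 0.4569 -0.1086
lid px [291.9 227.7] rect 0.462 0.0723 wh 0.1126 0.1099 ang 89.4 cent 0.462 0.0725
lid px [438.8 216.9] rect 0.4919 -0.4095 wh 0.078 0.0804 ang 22.8 cent 0.4917 -0.4094
lid px [186.6 210.9] rect 0.521 0.4208 wh 0.1257 0.0784 ang 36.2 cent 0.5209 0.4208
```

View pics/crop0.png

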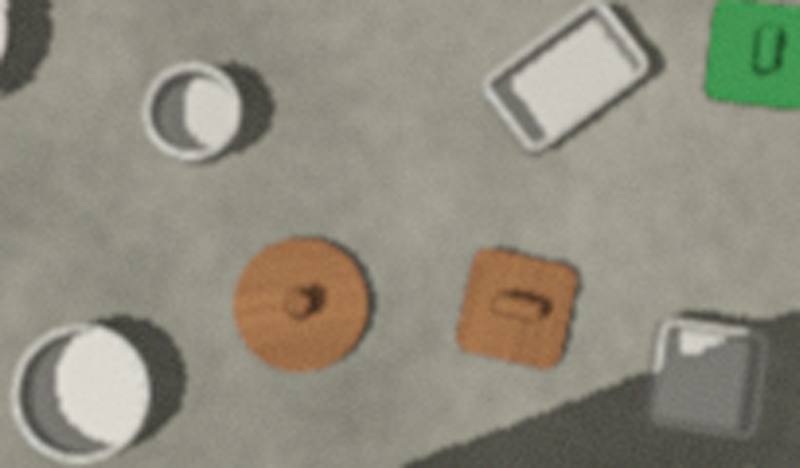

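The crop shows lit rims on the small round, oblong and large round pots. The square pot is half in arm shadow, so I'll measure it after the arm has moved.

```bash
cat >> h.py <<'E'
def pot(im,box,hx,hy,round_,thr=None):
    x0,y0,x1,y1=box; s=4
    g=cv2.resize(im[y0:y1,x0:x1],None,fx=s,fy=s,interpolation=cv2.INTER_CUBIC)
    hsv=cv2.cvtColor(g,cv2.COLOR_BGR2HSV); gr=hsv[...,2].astype(int)
    bg=np.median(gr); t=thr or (bg+205)/2
    m=((gr>t)&(hsv[...,1]<50)).astype(np.uint8)*255
    c=max(blobs(m,100),key=lambda k:cv2.contourArea(cv2.convexHull(k)))
    uv=(cv2.convexHull(c)[:,0,:]+.5)/s-.5+[x0,y0]
    P=plane("top",uv,.056)[:,:2].astype(np.float32)
    (cx,cy),wh,a=cv2.minAreaRect(P)
    C,_=ray("top",[[0,0]])
    if round_: a=np.degrees(np.arctan2(cy-C[1],cx-C[0]))
    elif (wh[0]<wh[1])!=(hx<hy): a+=90
    out=np.zeros(2)
    for k,(h) in enumerate((hx,hy)):
        d=np.array([np.cos(np.radians(a+90*k)),np.sin(np.radians(a+90*k))])
        e=P@d; mid=(e.max()+e.min())/2; far=np.sign(mid-C[:2]@d)
        c1=(e.max()-h) if far>0 else (e.min()+h)
        print("  axis",round(a+90*k,1),"extent",round(float(np.ptp(e)),4),"want",2*h,"mid",round(float(mid),4),"farfit",round(float(c1),4))
        out+=d*c1
    print("  bg",bg,"thr",t,"centre",out.round(4),"ang",round(a,1)); return out,a
E
python3 - <<'E'
from h import *
im=cv2.imread("pics/top0.png")
print("small");pot(im,(245,160,290,200),.04,.04,1)
print("large");pot(im,(208,225,270,275),.056,.056,1)
print("oblong");pot(im,(330,140,392,200),.062,.038,0)
E
```

```text
small
  axis 39.9 extent 0.0786 want 0.08 mid 0.5808 farfit 0.5801
  axis 129.9 extent 0.08 want 0.08 mid -0.275 farfit -0.275
  bg 148.0 thr 176.5 centre [0.6214 0.1614] ang 39.9
large
  axis 91.4 extent 0.1117 want 0.112 mid 0.2423 farfit 0.2422
  axis 181.4 extent 0.1119 want 0.112 mid -0.3949 farfit -0.395
  bg 147.0 thr 176.0 centre [0.3888 0.252 ] ang 91.4
oblong
  axis 126.0 extent 0.0919 want 0.124 mid -0.5042 farfit -0.4881
  axis 216.0 extent 0.0599 want 0.076 mid -0.4301 farfit -0.422
  bg 156.0 thr 180.5 centre [ 0.6282 -0.1471] ang 126.0
```

```bash
python3 - <<'E'
from h import *
im=cv2.imread("pics/top0.png")
for t in (172,178):
  print("oblong");pot(im,(333,143,388,194),.062,.038,0,t)
E
```

```text
oblong
  axis 126.3 extent 0.1248 want 0.124 mid -0.5037 farfit -0.5041
  axis 216.3 extent 0.0763 want 0.076 mid -0.4351 farfit -0.4352
  bg 157.0 thr 172 centre [ 0.6491 -0.149 ] ang 126.3
oblong
  axis 126.3 extent 0.1057 want 0.124 mid -0.5131 farfit -0.504
  axis 216.3 extent 0.0716 want 0.076 mid -0.433 farfit -0.4308
  bg 157.0 thr 178 centre [ 0.6456 -0.1512] ang 126.3
```

```bash
cat >> h.py <<'E'
def go(cur,*tgts):
    """cur, tgts: (x,y,z,psi_deg); prints tool-frame shifts (mm) and turn from cur"""
    p=np.radians(cur[3]); X=np.array([np.cos(p),np.sin(p)]); Y=np.array([np.sin(p),-np.cos(p)])
    for t in tgts:
        d=np.array(t[:2])-cur[:2]; tz=cur[2]-t[2]; L=np.hypot(np.hypot(*d),tz)*1e3
        print("d",(1e3*np.array([X@d,Y@d,tz])).round(1),"az",round(np.radians(cur[3]-t[3]),4),"rows>=",round(L/62.5,1),round(abs(cur[3]-t[3])/10.7,1))
def pose():
    o=sensors.get_obs(); w,x,y,z=o["eef_rot"]
    psi=np.degrees(np.arctan2(2*(x*y+w*z),1-2*(y*y+z*z)))
    tilt=np.degrees(np.arccos(-(1-2*(x*x+y*y))))
    return tuple(o["eef_pos"])+(psi,)
E
python3 - <<'E'
from h import *
c=pose();print(c)
go((.244,-.521,.231,25.15),(.4917,-.4094,.10,25.15),(.4917,-.4094,.022,25.15))
E
```

```text
(np.float64(0.24420653620077126), np.float64(-0.5200164902570462), np.float64(0.23048665792943848), np.float64(25.143216325541214))
d [271.6   4.2 131. ] az 0.0 rows>= 4.8 0.0
d [271.6   4.2 209. ] az 0.0 rows>= 5.5 0.0
```

carry_out(deltas="60 1 20 0 0 0 0; 120 2 50 0 0 0 0; 175 3 80 0 0 0 0; 225 4 110 0 0 0 0; 271 4 131 0 0 0 0; 271 4 131 0 0 0 0; 271 4 131 0 0 0 0; 271 4 131 0 0 0 0")

```text
time_s: 1.1
eef_pos: [0.4907, -0.4102, 0.1012]
eef_rot: [0.001, 0.976, 0.217, 0.0]
wrist_force: [0.2, 0.3, 0.7]
opening: 1.0
grasp_force: 0.0
```

carry_out(deltas="1 0 40 0 0 0 0; 1 0 70 0 0 0 0; 1 0 79 0 0 0 0; 1 0 79 0 0 0 0; 1 0 79 0 0 0 0; 1 0 79 0 0 0 1; 1 0 79 0 0 0 1; 1 0 79 0 0 0 1; 1 0 79 0 0 0 1; 1 0 79 0 0 0 1; 1 0 79 0 0 0 1; 1 0 79 0 0 0 1")

```text
time_s: 2.6
eef_pos: [0.4926, -0.4089, 0.0217]
eef_rot: [0.0, 0.976, 0.218, 0.0]
wrist_force: [0.3, -0.0, 5.6]
opening: 0.263
grasp_force: 58.9
```

```bash
python3 - <<'E'
from h import *
c=pose();print(c)
for n in("top","side"): cv2.imwrite(f"pics/{n}1.png",vision.camera(n))
im=cv2.imread("pics/side1.png"); cv2.imwrite("pics/s1c.png",cv2.resize(im[90:250,260:460],None,fx=3.5,fy=3.5))
E
```

```text
(np.float64(0.4925626681115157), np.float64(-0.4088622895040742), np.float64(0.021722531214298128), np.float64(25.140464776893587))
```

View pics/s1c.png

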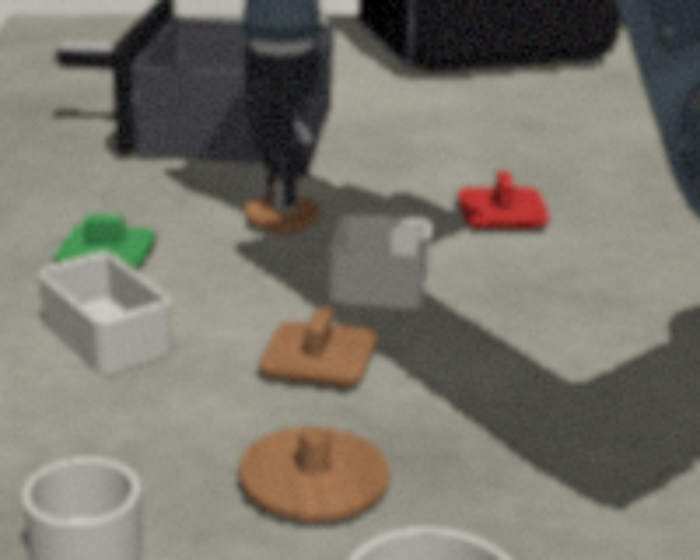

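The small lid is gripped by its knob (opening 22 mm, level) at about crop (285,215). Next I lift it and carry it to the small pot.

```bash
python3 - <<'E'
from h import *
go((.4926,-.4089,.0217,25.14),(.4926,-.4089,.13,25.14),(.6224,.1621,.13,25.14))
E
```

```text
d [   0.     0.  -108.3] az 0.0 rows>= 1.7 0.0
d [ 360.1 -461.8 -108.3] az 0.0 rows>= 9.5 0.0
```

carry_out(deltas="0 0 -30 0 0 0 1; 0 0 -75 0 0 0 1; 20 -25 -108 0 0 0 1; 56 -71 -108 0 0 0 1; 92 -118 -108 0 0 0 1; 128 -164 -108 0 0 0 1; 164 -210 -108 0 0 0 1; 200 -256 -108 0 0 0 1; 236 -303 -108 0 0 0 1; 272 -349 -108 0 0 0 1; 308 -395 -108 0 0 0 1; 335 -430 -108 0 0 0 1")

```text
time_s: 4.2
eef_pos: [0.6122, 0.1254, 0.1284]
eef_rot: [-0.0, 0.976, 0.218, -0.001]
wrist_force: [-0.2, -0.1, -0.5]
opening: 0.262
grasp_force: 58.9
```

carry_out(deltas="15 -20 0 0 0 0 1; 25 -32 0 0 0 0 1; 25 -32 0 0 0 0 1; 25 -32 0 0 0 0 1")

```text
time_s: 4.7
eef_pos: [0.6216, 0.1615, 0.129]
eef_rot: [0.0, 0.976, 0.217, -0.0]
wrist_force: [0.2, -0.9, -0.4]
opening: 0.261
grasp_force: 58.9
```

```bash
python3 - <<'E'
from h import *
c=pose();print(c)
go(c,(.6224,.1621,.13,25.14),(.6224,.1621,.075,25.14),(.6224,.1621,.069,25.14))
im=vision.camera("top");cv2.imwrite("pics/top2.png",im)
s=vision.camera("side");cv2.imwrite("pics/side2.png",s)
cv2.imwrite("pics/s2c.png",cv2.resize(s[140:300,190:400],None,fx=3.5,fy=3.5))
cv2.imwrite("pics/t2c.png",cv2.resize(im[130:300,220:430],None,fx=3.5,fy=3.5))
print("square");pot(im,(375,222,420,270),.044,.044,0,172)
E
```

```text
(np.float64(0.6216392582798195), np.float64(0.16150327466955755), np.float64(0.12896162350244503), np.float64(25.093955989713553))
d [ 0.9 -0.2 -1. ] az -0.0008 rows>= 0.0 0.0
d [ 0.9 -0.2 54. ] az -0.0008 rows>= 0.9 0.0
d [ 0.9 -0.2 60. ] az -0.0008 rows>= 1.0 0.0
square
  axis 171.8 extent 0.0887 want 0.088 mid -0.4283 farfit -0.4286
  axis 261.8 extent 0.0763 want 0.088 mid 0.2074 farfit 0.2016
  bg 157.0 thr 172 centre [ 0.3953 -0.261 ] ang 171.8
```

View pics/t2c.png

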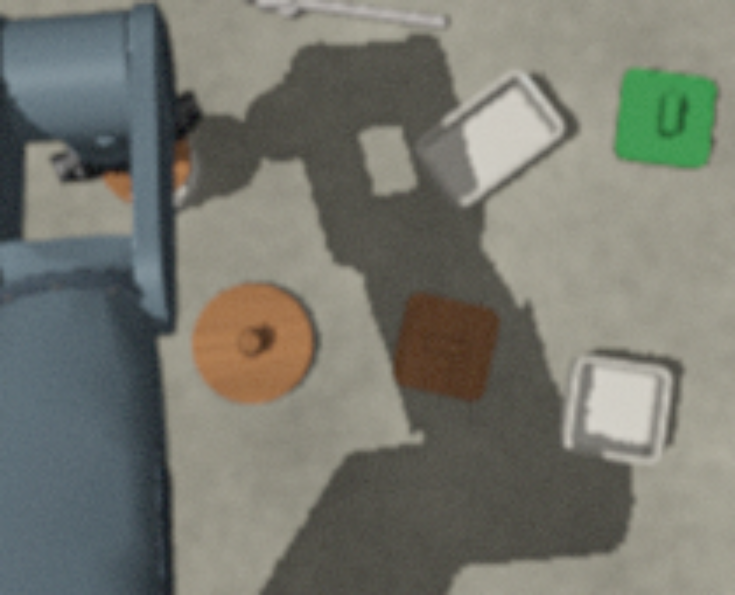

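View pics/s2c.png

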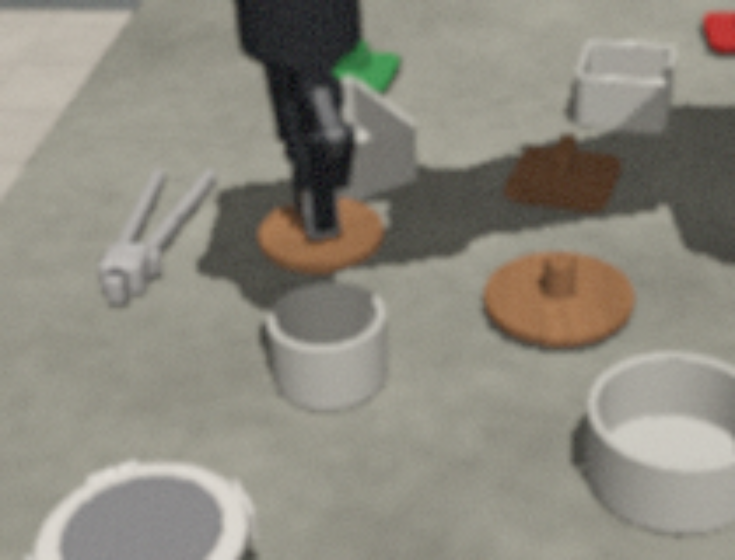

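The top crop shows the lid held over the small pot, with the square pot now lit at crop (618,407). The side crop shows the lid level, about 258–383 px wide, above the pot rim at 266–384 px. I'll compare those with the projections.

```bash
python3 - <<'E'
from h import *
s=cv2.imread("pics/side2.png")
g=cv2.resize(s,None,fx=4,fy=4,interpolation=cv2.INTER_CUBIC);hsv=cv2.cvtColor(g,cv2.COLOR_BGR2HSV)
m=cv2.inRange(hsv,(3,90,60),(20,255,255)); m[:,:1000]=0; m[:,1240:]=0; m[:740]=0;m[900:]=0
ys,xs=np.nonzero(m); u=np.array([xs.min(),xs.max()])/4; print("lid u",u,u.mean())
th=np.linspace(0,2*np.pi,72)
def ext(c,r,z): 
    q=proj("side",np.c_[c[0]+r*np.cos(th),c[1]+r*np.sin(th),0*th+z]); return q.min(0),q.max(0),((q.min(0)+q.max(0))/2)
print("exp lid",ext((.6216,.1615),.041,.1205))
print("exp pot",ext((.6217,.1616),.04,.056))
w=cv2.inRange(hsv,(0,0,168),(179,50,255)); w[:,:1040]=0;w[:,1210:]=0;w[:870]=0;w[1040:]=0
c=max(blobs(w,100),key=len);q=c[:,0]/4;print("pot obs",q.min(0),q.max(0))
im=cv2.imread("pics/top2.png")
for t in (162,166,169): pot(im,(378,227,415,266),.044,.044,0,t)
E
```

```text
lid u [263.5 299.5] 281.5
exp lid (array([262.2659048 , 197.74425948]), array([298.0745246 , 216.74764152]), array([280.1702147, 207.2459505]))
exp pot (array([265.36192989, 220.28998823]), array([299.00064327, 239.92373206]), array([282.18128658, 230.10686014]))
pot obs [266.5 224.5] [300.25 251.75]
  axis 171.4 extent 0.0911 want 0.088 mid -0.4291 farfit -0.4306
  axis 261.4 extent 0.0907 want 0.088 mid 0.1986 farfit 0.2
  bg 157.0 thr 162 centre [ 0.3959 -0.262 ] ang 171.4
  axis 80.7 extent 0.0897 want 0.088 mid -0.1934 farfit -0.1942
  axis 170.7 extent 0.0895 want 0.088 mid -0.4317 farfit -0.4325
  bg 157.0 thr 166 centre [ 0.3955 -0.2614] ang 80.7
  axis 80.5 extent 0.089 want 0.088 mid -0.1914 farfit -0.1919
  axis 170.5 extent 0.0889 want 0.088 mid -0.4327 farfit -0.4331
  bg 157.0 thr 169 centre [ 0.3955 -0.2608] ang 80.5
```

carry_out(deltas="0.5 0 25 0 0 0 1; 0.5 0 42 0 0 0 1; 0.5 0 48 0 0 0 1; 0.5 0 52 0 0 0 1; 0.5 0 55 0 0 0 1; 0.5 0 58 0 0 0 1; 0.5 0 60 0 0 0 1; 0.5 0 61 0 0 0 1; 0.5 0 61 0 0 0 1")

```text
time_s: 5.92
eef_pos: [0.6224, 0.1629, 0.0687]
eef_rot: [-0.0, 0.976, 0.218, 0.0]
wrist_force: [-1.5, 0.2, 2.9]
opening: 0.255
grasp_force: 59.0
```

carry_out(deltas="0 0 0 0 0 0 0; 0 0 0 0 0 0 0; 0 0 0 0 0 0 0; 0 0 0 0 0 0 0; 0 0 -20 0 0 0 0; 0 0 -60 0 0 0 0; 0 0 -60 0 0 0 0; 0 0 -60 0 0 0 0")

```text
time_s: 6.92
eef_pos: [0.6225, 0.1628, 0.1292]
eef_rot: [0.0, 0.976, 0.218, 0.001]
wrist_force: [-0.2, -0.7, -1.0]
opening: 1.001
grasp_force: 0.0
```

```bash
python3 - <<'E'
from h import *
c=pose();print(c)
go(c,(.462,.0724,.12,25.14),(.462,.0724,.022,25.14))
E
```

```text
(np.float64(0.6225112546621588), np.float64(0.16284005881968336), np.float64(0.1292306244965197), np.float64(25.14500693685581))
d [-183.7   13.7    9.2] az 0.0001 rows>= 3.0 0.0
d [-183.7   13.7  107.2] az 0.0001 rows>= 3.4 0.0
```

carry_out(deltas="-60 4 0 0 0 0 0; -120 9 5 0 0 0 0; -170 13 9 0 0 0 0; -184 14 9 0 0 0 0; -184 14 9 0 0 0 0; -184 14 9 0 0 0 0")

```text
time_s: 7.68
eef_pos: [0.4632, 0.0722, 0.1198]
eef_rot: [0.0, 0.976, 0.218, 0.001]
wrist_force: [-0.1, -0.3, 0.2]
opening: 1.0
grasp_force: 0.0
```

```bash
python3 - <<'E'
from h import *
c=pose();print(c)
go(c,(.462,.0724,.12,25.14),(.462,.0724,.022,25.14))
s=vision.camera("side");cv2.imwrite("pics/side3.png",s)
cv2.imwrite("pics/s3c.png",cv2.resize(s[180:300,220:420],None,fx=3.5,fy=3.5))
E
```

```text
(np.float64(0.46320571038447905), np.float64(0.07219208129483838), np.float64(0.11978731525961987), np.float64(25.1479933251596))
d [-1.  -0.7 -0.2] az 0.0001 rows>= 0.0 0.0
d [-1.  -0.7 97.8] az 0.0001 rows>= 1.6 0.0
```

View pics/s3c.png

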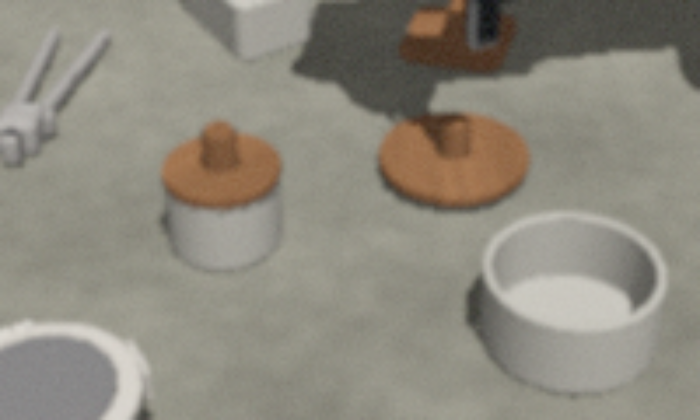

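The small round lid sits level and home on its pot at crop (222,175). The large lid is at crop (455,160), untouched, and is next.

carry_out(deltas="-1 -0.5 45 0 0 0 0; -1 -0.5 85 0 0 0 0; -1 -0.5 98 0 0 0 0; -1 -0.5 98 0 0 0 0; -1 -0.5 98 0 0 0 0; -1 -0.5 98 0 0 0 1; -1 -0.5 98 0 0 0 1; -1 -0.5 98 0 0 0 1; -1 -0.5 98 0 0 0 1; -1 -0.5 98 0 0 0 1; -1 -0.5 98 0 0 0 1; -1 -0.5 98 0 0 0 1")

```text
time_s: 9.22
eef_pos: [0.4609, 0.0719, 0.0218]
eef_rot: [0.0, 0.976, 0.218, 0.0]
wrist_force: [-1.6, -0.5, 6.8]
opening: 0.263
grasp_force: 58.5
```

```bash
python3 - <<'E'
from h import *
c=pose();print(c)
go(c,(*c[:2],.13,25.14),(.3892,.2520,.13,25.14))
E
```

```text
(np.float64(0.46093977418884935), np.float64(0.07190783652752315), np.float64(0.02183367991236048), np.float64(25.139630953892613))
d [   0.     0.  -108.2] az -0.0 rows>= 1.7 0.0
d [  11.6 -193.5 -108.2] az -0.0 rows>= 3.6 0.0
```

carry_out(deltas="0 0 -40 0 0 0 1; 0 0 -90 0 0 0 1; 2 -30 -108 0 0 0 1; 5 -80 -108 0 0 0 1; 8 -130 -108 0 0 0 1; 10 -175 -108 0 0 0 1; 10.5 -193 -108 0 0 0 1; 10.5 -193 -108 0 0 0 1; 10.5 -193 -108 0 0 0 1; 10.5 -193 -108 0 0 0 1")

```text
time_s: 10.48
eef_pos: [0.3885, 0.2504, 0.1292]
eef_rot: [0.0, 0.976, 0.217, -0.0]
wrist_force: [-0.1, 0.0, -0.9]
opening: 0.263
grasp_force: 59.2
```

```bash
cat >> h.py <<'E'
th=np.linspace(0,2*np.pi,90)
def ext(c,r,z,n="side"):
    q=proj(n,np.c_[c[0]+r*np.cos(th),c[1]+r*np.sin(th),0*th+z]); return q.min(0).round(2),q.max(0).round(2)
E
python3 - <<'E'
from h import *
c=pose();print(c)
s=vision.camera("side");cv2.imwrite("pics/side4.png",s)
g=cv2.resize(s,None,fx=4,fy=4,interpolation=cv2.INTER_CUBIC);hsv=cv2.cvtColor(g,cv2.COLOR_BGR2HSV)
m=cv2.inRange(hsv,(3,90,40),(20,255,255))
for b in blobs(m,300):
    q=b[:,0]/4; print("brown",q.min(0),q.max(0))
a=ext(c,.057,c[2]-.0218+.0135);print("exp lid",*a)
print("exp pot",*ext((.389,.252),.056,.056))
w=cv2.inRange(hsv,(0,0,165),(179,50,255))
for b in blobs(w,300):
    q=b[:,0]/4; print("white",q.min(0),q.max(0))
E
```

```text
(np.float64(0.38846881827225355), np.float64(0.25035605358275465), np.float64(0.12920253979450627), np.float64(25.063595359369447))
brown [281. 307.] [355. 365.]
brown [358. 215.] [413.25 249.5 ]
brown [266.5 215. ] [299.75 239.25]
brown [334.5 178.5] [366.75 200.5 ]
brown [480.25   0.  ] [639.75 125.5 ]
exp lid [358.01 215.82] [413.82 248.43]
exp pot [357.35 240.2 ] [409.97 273.98]
white [546.25 385.25] [568.5  399.75]
white [618.   375.75] [630.5 384.5]
white [353.75 374.25] [373.75 399.75]
white [545. 374.] [561.5 384.5]
white [347.5  368.75] [357.75 381.  ]
white [471.5 362. ] [479.5 370. ]
white [461. 360.] [471.75 368.75]
white [518.  355.5] [529.5 374.5]
white [582.25 354.5 ] [592.   361.75]
white [344.   347.25] [352.75 352.75]
white [469.5  344.75] [538.   399.75]
white [350.75 335.5 ] [361.5  343.75]
white [365.75 331.  ] [373.25 338.25]
white [395.5  325.25] [403.75 333.25]
white [601.   320.75] [639.75 373.  ]
white [628.75 319.  ] [636.75 327.75]
white [417.75 317.25] [427.  325.5]
white [538.75 285.25] [551.5  298.75]
white [196.5 271. ] [263.   324.25]
white [359.5 248. ] [410.5 278. ]
white [587.75 230.75] [604.5 244.5]
white [598.25 228.25] [631.  249.5]
white [232.5  188.25] [250.5 213. ]
white [219. 188.] [235.75 217.5 ]
white [271.25 161.75] [309.   183.75]
white [354.5 150.5] [371.5  164.25]
white [  0.   143.25] [227.   399.75]
white [439.5   65.75] [484.25  96.  ]
white [562.5  56. ] [623.    78.25]
white [106.5   0. ] [437.5  132.75]
```

carry_out(deltas="0 -1 25 0 0 0 1; 0 -1 42 0 0 0 1; 0 -1 48 0 0 0 1; 0 -1 52 0 0 0 1; 0 -1 55 0 0 0 1; 0 -1 58 0 0 0 1; 0 -1 60 0 0 0 1; 0 -1 61 0 0 0 1; 0 -1 61 0 0 0 1")

```text
time_s: 11.65
eef_pos: [0.3877, 0.2521, 0.0688]
eef_rot: [0.0, 0.976, 0.218, -0.0]
wrist_force: [-2.1, -0.6, 4.3]
opening: 0.26
grasp_force: 59.9
```

carry_out(deltas="0 0 0 0 0 0 0; 0 0 0 0 0 0 0; 0 0 0 0 0 0 0; 0 0 0 0 0 0 0; 0 0 -20 0 0 0 0; 0 0 -60 0 0 0 0; 0 0 -60 0 0 0 0")

```text
time_s: 12.52
eef_pos: [0.39, 0.2529, 0.1312]
eef_rot: [-0.0, 0.976, 0.218, 0.003]
wrist_force: [0.6, -0.2, 0.9]
opening: 1.002
grasp_force: 0.0
```

```bash
python3 - <<'E'
from h import *
c=pose();print(c)
go(c,(.5209,.4208,.12,36.2))
E
```

```text
(np.float64(0.3900329507465154), np.float64(0.25290437242848257), np.float64(0.13123833598988555), np.float64(25.14615365877305))
d [189.8 -96.4  11.2] az -0.1929 rows>= 3.4 1.0
```

carry_out(deltas="55 -28 0 0 0 -0.06 0; 110 -56 4 0 0 -0.12 0; 160 -82 8 0 0 -0.193 0; 190 -96 10 0 0 -0.193 0; 190 -96 10 0 0 -0.193 0; 190 -96 10 0 0 -0.193 0; 190 -96 10 0 0 -0.193 0")

```text
time_s: 13.4
eef_pos: [0.5181, 0.4188, 0.1181]
eef_rot: [0.0, 0.951, 0.31, -0.0]
wrist_force: [0.8, 0.4, -0.8]
opening: 1.004
grasp_force: 0.0
```

```bash
python3 - <<'E'
from h import *
c=pose();print(c)
go(c,(.5209,.4208,.12,36.2),(.5209,.4208,.022,36.2))
s=vision.camera("side");cv2.imwrite("pics/side5.png",s)
cv2.imwrite("pics/s5c.png",cv2.resize(s[160:400,190:440],None,fx=2.5,fy=2.5))
E
```

```text
(np.float64(0.5181453252354765), np.float64(0.4188118802129322), np.float64(0.11806621264984044), np.float64(36.173327505638404))
d [ 3.4  0.  -1.9] az -0.0005 rows>= 0.1 0.0
d [ 3.4  0.  96.1] az -0.0005 rows>= 1.5 0.0
```

View pics/s5c.png

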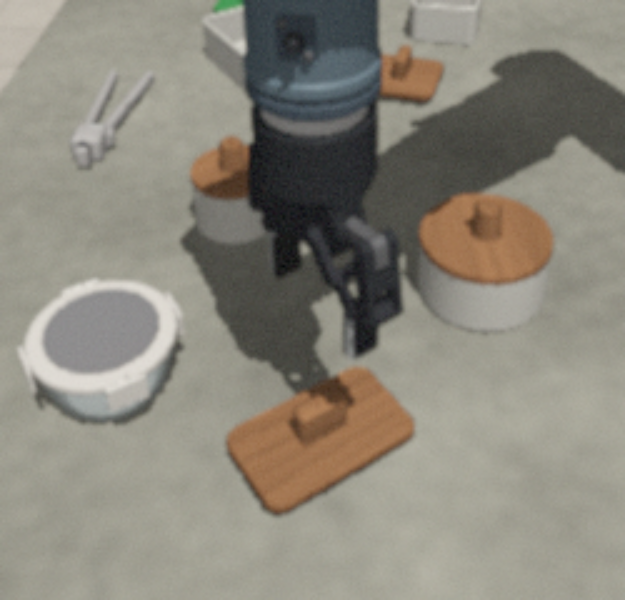

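The large lid sits level on its pot at crop (485,240). The open gripper is square to the oblong lid's bar at crop (320,415).

carry_out(deltas="3 0 45 0 0 0 0; 3 0 82 0 0 0 0; 3 0 96 0 0 0 0; 3 0 96 0 0 0 0; 3 0 96 0 0 0 0; 3 0 96 0 0 0 1; 3 0 96 0 0 0 1; 3 0 96 0 0 0 1; 3 0 96 0 0 0 1; 3 0 96 0 0 0 1; 3 0 96 0 0 0 1; 3 0 96 0 0 0 1")

```text
time_s: 14.95
eef_pos: [0.5216, 0.4216, 0.0226]
eef_rot: [-0.0, 0.951, 0.311, 0.0]
wrist_force: [0.4, 0.5, 3.3]
opening: 0.176
grasp_force: 60.4
```

```bash
python3 - <<'E'
from h import *
c=pose();print(c)
go(c,(*c[:2],.13,36.2),(.649,-.149,.14,126.3),(.5209,.4208,.022,36.2))
E
```

```text
(np.float64(0.5215819962200277), np.float64(0.42159918430630827), np.float64(0.022632684206027497), np.float64(36.19910513716802))
d [   0.     0.  -107.4] az -0.0 rows>= 1.7 0.0
d [-234.2  535.7 -117.4] az -1.5726 rows>= 9.5 8.4
d [-1.   0.2  0.6] az -0.0 rows>= 0.0 0.0
```

carry_out(deltas="0 0 -40 0 0 0 1; 0 0 -90 0 0 0 1; -15 35 -118 0 0 -0.1 1; -37 84 -118 0 0 -0.25 1; -60 137 -118 0 0 -0.42 1; -83 190 -118 0 0 -0.59 1; -106 243 -118 0 0 -0.76 1; -129 296 -118 0 0 -0.93 1; -152 349 -118 0 0 -1.1 1; -175 402 -118 0 0 -1.27 1; -198 455 -118 0 0 -1.43 1; -216 495 -118 0 0 -1.572 1")

```text
time_s: 16.45
eef_pos: [0.6391, -0.108, 0.1396]
eef_rot: [-0.0, 0.45, 0.893, -0.0]
wrist_force: [0.9, 0.6, -0.6]
opening: 0.175
grasp_force: 59.9
```

```bash
python3 - <<'E'
from h import *
c=pose();print(c)
go(c,(.6484,-.1482,.13,126.3))
E
```

```text
(np.float64(0.6390740487752683), np.float64(-0.10796618205493771), np.float64(0.13957542437433848), np.float64(126.4720950699153))
d [-37.9 -16.4   9.6] az 0.003 rows>= 0.7 0.0
```

carry_out(deltas="-25 -11 5 0 0 0 1; -39 -16 10 0 0 0 1; -39 -16 10 0 0 0 1; -39 -16 10 0 0 0 1; -39 -16 10 0 0 0 1")

```text
time_s: 17.08
eef_pos: [0.6496, -0.145, 0.1305]
eef_rot: [0.0, 0.451, 0.892, 0.0]
wrist_force: [-0.9, -0.6, -1.1]
opening: 0.175
grasp_force: 59.9
```

```bash
python3 - <<'E'
from h import *
c=pose();print(c)
go(c,(.6484,-.1482,.0696,126.3))
s=vision.camera("side");cv2.imwrite("pics/side6.png",s)
p=np.radians(c[3]);X=np.array([np.cos(p),np.sin(p)]);Y=np.array([-np.sin(p),np.cos(p)])
lc=np.array(c[:2])-.001*X
def cor(cc,hx,hy,z): return np.array([[*(cc+a*hx*X+b*hy*Y),z] for a,b in((1,1),(1,-1),(-1,-1),(-1,1))])
f=4;g=cv2.resize(s,None,fx=f,fy=f,interpolation=cv2.INTER_CUBIC)
q=proj("side",cor(lc,.063,.039,c[2]-.0226+.018));r=proj("side",cor(np.array([.649,-.149]),.062,.038,.056))
for k,col in((q,(0,255,255)),(r,(255,0,255))): cv2.polylines(g,[((k+.5)*f-.5).round().astype(int)],True,col,1)
u,v=r.mean(0)*f; u=int(u);v=int(v)
cv2.imwrite("pics/s6c.png",cv2.resize(g[v-200:v+110,u-180:u+180],None,fx=1.9,fy=1.9))
E
```

```text
(np.float64(0.6495799696829113), np.float64(-0.14496581899820957), np.float64(0.13054253971217075), np.float64(126.34580664758916))
d [-1.9 -2.9 60.9] az 0.0008 rows>= 1.0 0.0
```

View pics/s6c.png

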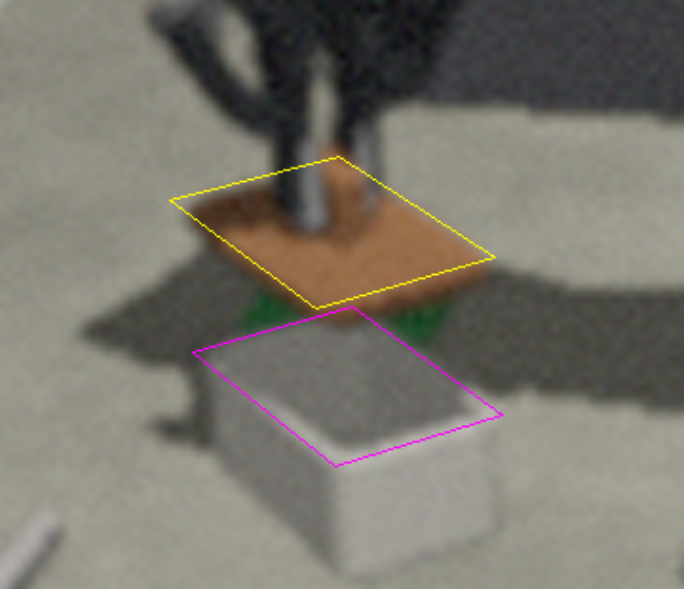

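The drawn outlines from the calibration match the held lid (about (330,235)) and the pot rim (about (345,385)) to under a pixel. I'll apply the 2–3 mm correction and lower.

carry_out(deltas="-2 -3 10 0 0 0 1; -2 -3 25 0 0 0 1; -2 -3 38 0 0 0 1; -2 -3 45 0 0 0 1; -2 -3 45 0 0 0 1; -2 -3 45 0 0 0 1")

```text
time_s: 17.88
eef_pos: [0.6486, -0.15, 0.0857]
eef_rot: [0.0, 0.452, 0.892, 0.0]
wrist_force: [0.3, 0.3, -1.5]
opening: 0.176
grasp_force: 59.9
```

```bash
python3 - <<'E'
from h import *
c=pose();go(c,(.6484,-.1482,.0696,126.3))
E
```

```text
d [ 1.6  0.9 16.1] az -0.0005 rows>= 0.3 0.0
```

carry_out(deltas="1.5 0.5 4 0 0 0 1; 1.5 0.5 7 0 0 0 1; 1.5 0.5 10 0 0 0 1; 1.5 0.5 13 0 0 0 1; 1.5 0.5 15 0 0 0 1; 1.5 0.5 16 0 0 0 1; 1.5 0.5 16 0 0 0 1; 1.5 0.5 16 0 0 0 1")

```text
time_s: 18.88
eef_pos: [0.6479, -0.1484, 0.0696]
eef_rot: [0.0, 0.452, 0.892, -0.0]
wrist_force: [-1.4, 0.9, 2.6]
opening: 0.175
grasp_force: 60.5
```

carry_out(deltas="0 0 0 0 0 0 0; 0 0 0 0 0 0 0; 0 0 0 0 0 0 0; 0 0 0 0 0 0 0; 0 0 -20 0 0 0 0; 0 0 -60 0 0 0 0; 0 0 -60 0 0 0 0; 0 0 -60 0 0 0 0")

```text
time_s: 19.88
eef_pos: [0.648, -0.1484, 0.1303]
eef_rot: [0.001, 0.452, 0.892, 0.0]
wrist_force: [-0.1, 0.4, -0.3]
opening: 1.0
grasp_force: 0.0
```

```bash
python3 - <<'E'
from h import *
c=pose();print(c);go(c,(.457,-.1087,.12,76.5))
E
```

```text
(np.float64(0.6479921802031948), np.float64(-0.1483784982515071), np.float64(0.13026073046294037), np.float64(126.27339940220887))
d [ 145.  -130.5   10.3] az 0.8687 rows>= 3.1 4.7
```

carry_out(deltas="30 -27 0 0 0 0.16 0; 60 -54 2 0 0 0.33 0; 90 -81 5 0 0 0.5 0; 120 -108 8 0 0 0.67 0; 140 -126 10 0 0 0.82 0; 145 -130 10 0 0 0.869 0; 145 -130 10 0 0 0.869 0; 145 -130 10 0 0 0.869 0; 145 -130 10 0 0 0.869 0")

```text
time_s: 21.0
eef_pos: [0.4575, -0.1084, 0.1191]
eef_rot: [-0.0, 0.785, 0.619, -0.0]
wrist_force: [-0.0, 0.2, -0.7]
opening: 1.004
grasp_force: 0.0
```

```bash
python3 - <<'E'
from h import *
c=pose();print(c);go(c,(.457,-.1087,.0222,76.5))
s=vision.camera("side");cv2.imwrite("pics/side7.png",s)
cv2.imwrite("pics/s7c.png",cv2.resize(s[120:260,210:400],None,fx=4,fy=4))
E
```

```text
(np.float64(0.45746164616141965), np.float64(-0.10843197104119306), np.float64(0.1191355029241711), np.float64(76.5140047551256))
d [-0.4 -0.4 96.9] az 0.0002 rows>= 1.6 0.0
```

View pics/s7c.png

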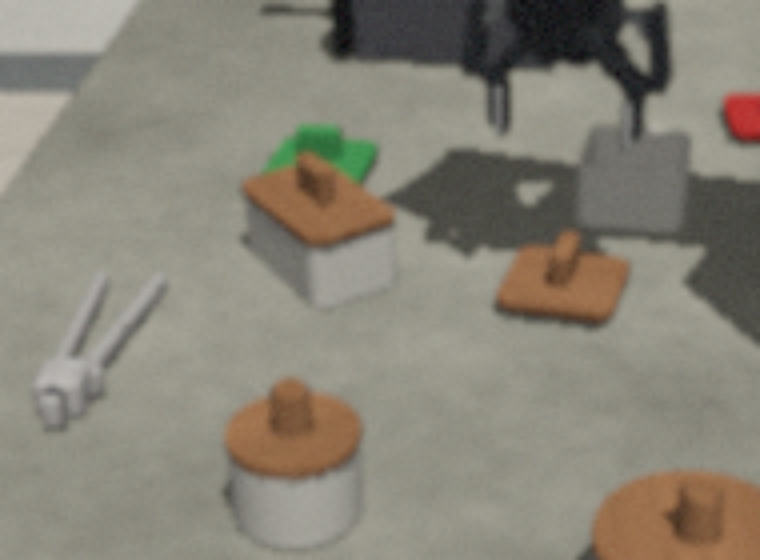

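The oblong lid is level and home at crop (320,200). The gripper is over the square lid at crop (565,270), straddling its bar.

carry_out(deltas="0 0 45 0 0 0 0; 0 0 85 0 0 0 0; 0 0 97 0 0 0 0; 0 0 97 0 0 0 0; 0 0 97 0 0 0 0; 0 0 97 0 0 0 1; 0 0 97 0 0 0 1; 0 0 97 0 0 0 1; 0 0 97 0 0 0 1; 0 0 97 0 0 0 1; 0 0 97 0 0 0 1; 0 0 97 0 0 0 1")

```text
time_s: 22.55
eef_pos: [0.4576, -0.1085, 0.0226]
eef_rot: [0.0, 0.785, 0.619, 0.0]
wrist_force: [-1.3, 0.2, 5.8]
opening: 0.176
grasp_force: 59.3
```

```bash
python3 - <<'E'
from h import *
c=pose();print(c);go(c,(.457,-.1087,.0222,76.5),(.395,-.2605,.13,80.6))
E
```

```text
(np.float64(0.4575593105845258), np.float64(-0.10854111677751875), np.float64(0.02263022125093796), np.float64(76.47912632898174))
d [-0.3 -0.5  0.4] az -0.0004 rows>= 0.0 0.0
d [-162.4  -25.3 -107.4] az -0.0719 rows>= 3.1 0.4
```

carry_out(deltas="0 0 -40 0 0 0 1; 0 0 -90 0 0 0 1; -30 -5 -107 0 0 -0.02 1; -80 -12 -107 0 0 -0.05 1; -130 -20 -107 0 0 -0.072 1; -162 -25 -107 0 0 -0.072 1; -162 -25 -107 0 0 -0.072 1; -162 -25 -107 0 0 -0.072 1; -162 -25 -107 0 0 -0.072 1")

```text
time_s: 23.68
eef_pos: [0.3952, -0.2589, 0.1289]
eef_rot: [-0.0, 0.762, 0.647, 0.0]
wrist_force: [0.2, -1.1, -0.8]
opening: 0.176
grasp_force: 58.8
```

```bash
python3 - <<'E'
from h import *
c=pose();print(c)
go(c,(.395,-.2605,.0696,80.6))
s=vision.camera("side");cv2.imwrite("pics/side8.png",s)
p=np.radians(c[3])
def cor(cc,h,z,p):
    X=np.array([np.cos(p),np.sin(p)]);Y=np.array([-X[1],X[0]])
    return np.array([[*(cc+a*h*X+b*h*Y),z] for a,b in((1,1),(1,-1),(-1,-1),(-1,1))])
f=4;g=cv2.resize(s,None,fx=f,fy=f,interpolation=cv2.INTER_CUBIC)
q=proj("side",cor(np.array(c[:2]),.045,c[2]-.0226+.018,p));r=proj("side",cor(np.array([.395,-.2605]),.044,.056,np.radians(80.6)))
for k,col in((q,(0,255,255)),(r,(255,0,255))): cv2.polylines(g,[((k+.5)*f-.5).round().astype(int)],True,col,1)
u,v=r.mean(0)*f; u=int(u);v=int(v)
cv2.imwrite("pics/s8c.png",cv2.resize(g[v-170:v+90,u-140:u+140],None,fx=2.2,fy=2.2))
E
```

```text
(np.float64(0.3951522405023176), np.float64(-0.2588506261484135), np.float64(0.12893230565964614), np.float64(80.67876993363191))
d [-1.7  0.1 59.3] az 0.0014 rows>= 0.9 0.0
```

View pics/s8c.png

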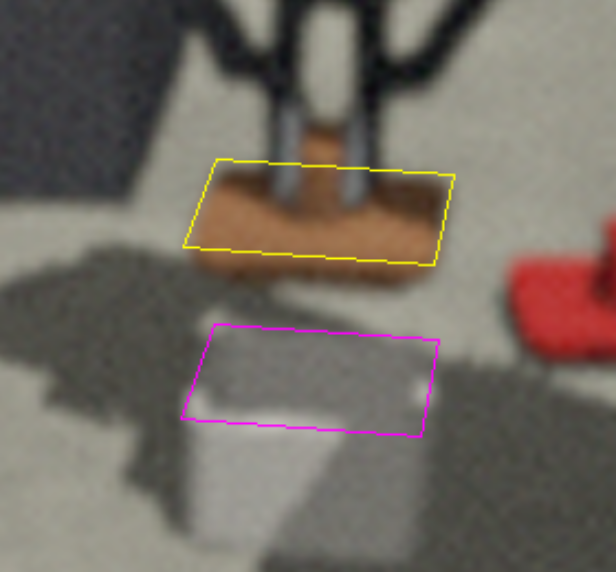

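The outlines match here too: lid at (320,215), rim at (310,380), agreeing to under half a pixel. Lowering.

carry_out(deltas="-1.5 0 12 0 0 0 1; -1.5 0 28 0 0 0 1; -1.5 0 40 0 0 0 1; -1.5 0 44 0 0 0 1; -1.5 0 44 0 0 0 1; -1.5 0 44 0 0 0 1")

```text
time_s: 24.48
eef_pos: [0.395, -0.2618, 0.0857]
eef_rot: [0.0, 0.763, 0.647, -0.0]
wrist_force: [0.0, 0.1, -0.4]
opening: 0.176
grasp_force: 58.8
```

```bash
python3 - <<'E'
from h import *
c=pose();print(c[3]);go(c,(.395,-.2605,.0696,80.6))
E
```

```text
80.60170762824524
d [ 1.3 -0.2 16.1] az 0.0 rows>= 0.3 0.0
```

carry_out(deltas="1 0 4 0 0 0 1; 1 0 7 0 0 0 1; 1 0 10 0 0 0 1; 1 0 13 0 0 0 1; 1 0 15 0 0 0 1; 1 0 16 0 0 0 1; 1 0 16 0 0 0 1; 1 0 16 0 0 0 1")

```text
time_s: 25.48
eef_pos: [0.3949, -0.2605, 0.0696]
eef_rot: [-0.0, 0.763, 0.647, -0.0]
wrist_force: [-1.9, 1.5, 5.7]
opening: 0.172
grasp_force: 59.7
```

Seated at the right height. Next I release, lift and back off to the right, out of the camera's view of the pots.

carry_out(deltas="0 0 0 0 0 0 0; 0 0 0 0 0 0 0; 0 0 0 0 0 0 0; 0 0 0 0 0 0 0; 0 0 -20 0 0 0 0; 0 0 -70 0 0 0 0; 0 0 -120 0 0 0 0; -40 -20 -150 0 0 0 0; -90 -60 -160 0 0 0 0; -140 -90 -160 0 0 0 0; -180 -120 -160 0 0 0 0; -180 -120 -160 0 0 0 0")

```text
time_s: 26.98
eef_pos: [0.2448, -0.4206, 0.2293]
eef_rot: [0.0, 0.764, 0.645, -0.0]
wrist_force: [0.2, 0.3, -0.5]
opening: 0.998
grasp_force: 0.0
```

```bash
python3 - <<'E'
from h import *
cv2.imwrite("pics/side9.png",vision.camera("side"));im=vision.camera("top")
hsv=cv2.cvtColor(cv2.resize(im,None,fx=4,fy=4,interpolation=cv2.INTER_CUBIC),cv2.COLOR_BGR2HSV)
m=cv2.inRange(hsv,(3,90,30),(20,255,255)); m[:400]=0;m[1100:]=0;m[:,:640]=0;m[:,1880:]=0
for c in blobs(m,1500):
    P=plane("top",(c[:,0,:]+.5)/4-.5,.065)[:,:2].astype(np.float32); print(cv2.minAreaRect(P))
a=cv2.imread("pics/side9.png")[110:300,190:450]; cv2.imwrite("pics/s9c.png",cv2.resize(a,None,fx=3,fy=3))
E
```

```text
((0.3895868957042694, 0.2507390081882477), (0.11361794918775558, 0.1109297126531601), 89.41730499267578)
((0.3974360525608063, -0.2606636583805084), (0.09152558445930481, 0.09083589166402817), 80.41900634765625)
((0.6206418871879578, 0.16034948825836182), (0.08052520453929901, 0.0797455757856369), 89.92219543457031)
((0.6476777195930481, -0.1491973102092743), (0.07863929867744446, 0.12747979164123535), 36.57771301269531)
```

View pics/s9c.png

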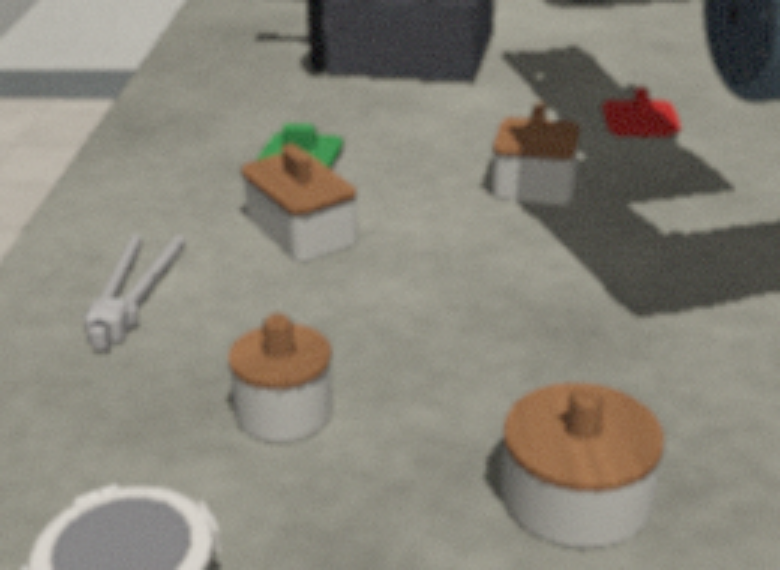

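All four lids sit level and home on their pots: small (280,355), oblong (300,180), square (537,137), large (583,435). The lid outlines come out at their known sizes on the seated plane, so I'm handing in.

```bash
python3 -c "
from bench import ctrl; print(ctrl.hand_in())"
```

```text
the job is handed in; nothing more can be done
None
```

I put all four lids on their own pots, set down level and fully home as far as the last pictures show, left the garlic press, glass bowl and look-alikes alone, and handed in at about 27 s; no verdict came back.

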